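# Free a seized ground-glass stopper

### The arm

A 7-joint arm with a two-finger parallel gripper is mounted at the origin on the work surface; the furniture and walls round the work are solid. World frame = base frame: x ahead of the robot, y to its left, z up, the work surface at z = 0. Lengths are in m, angles in rad, forces in N, time in s.
With the tool pointing down it reaches from about 0.425 to 0.875 m from the base axis. Payload 4.7 kg.
Tool frame: the origin (TCP) lies on the centre line of the jaws, within the pads' length; the fingertips stand 11 mm ahead of it and the grasp point (between the pads) lies 8 mm behind it; x points along the fingers, z is the direction in which the jaws open and shut, and the axes are right-handed (so a half turn about x gives the same grasp; the last joint's range is limited). The gripper opens to 87 mm and grips with 3 to 60 N. Pads are 19 mm wide; open, the fingers measure 117 mm over their backs; the gripper's body (75 mm by 190 mm) begins 51 mm behind the grasp point.
Start: joints at [1.255, 0.321, -0.07, 1.45, 0.023, 1.371, -0.057], TCP at [0.21, -0.615, 0.234] pointing down, gripper open.
Joint ranges: [-2.86, 2.86], [-0.3, 2.09], [-1.38, 1.24], [0.06, 2.45], [-1.56, 4.7], [0.09, 2.05], [-2.69, 2.69]. Speed limits (rad/s): [2.57, 2.57, 3.14, 3.14, 3.14, 3.14, 3.14].

### API

Orientations are given as a 3x3 rotation matrix whose columns are the frame's x, y, z axes.
In Python, from workcell import state, camera, sign_off, look_for, pinpoint gives the robot as it stands. The module is installed in compiled form; this text tells all that it offers.
- The arm moves only by the shell command python3 -m inch 'ROWS' [FORCE]. ROWS is JSON, a list of rows, each an object with "gripper": the opening, from 0 (shut) to 1 (fully open); "xyz": the shift along the tool's x, y, z in mm, a list of three; "roll": the turn about the tool's x in degrees. In form: [{"gripper": gripper, "xyz": [x, y, z], "roll": roll}, ...]. A call has 1 to 12 rows; each row is the pose to reach, as a shift and turn from the pose commanded when the call began, along the tool's axes at that moment; what a row does not reach only later rows make up. A row lasts 1/10 s, in which the tool goes at most 50 mm and 8.59 degrees, less where a joint would pass 70% of its speed; a pose out of reach is approached as far as the arm can. A call with a gripper value outside its range is refused whole. The fingers move at their own pace and stop on an object; FORCE is the grip in N (left out, the last holds). Time passes only in rows, so rows that repeat a pose let the fingers close. It gives the time, the measured TCP pose, the force and the opening at its end, in the units of the state.
- state(): the state, without advancing time (a new reading comes with each control period).
- camera(name): name is "scene" or "side" or "wrist"; returns a dict with "color" (480x640x3 uint8, red, green, blue), "K" (3x3 intrinsics, pixels), "T" (4x4, takes a point from camera to world coordinates). Camera axes: x right, y down, z forward; pixel columns grow to the right and rows downward; lengths in m; the calibration is good to about 2 mm. The wrist camera is an equidistant fisheye: a pixel r from the principal point sees the ray r / f radians off the axis. A picture is of the moment at which its call begins. There is no depth.
- sign_off(): hands the job in, once; it reports no verdict.
Trained networks look in a picture, given as the dict that the camera call returned (one of the last four; its "shot" number tells which), for a name from the list of things; names that differ only in an ending like _2 or _b are one class to them, and where a whole thing is asked for, a point or a joint stands for the part that bears it (a point fixed in the world has none). Each returns a list of dicts, best first, with "score" (0 to 1); they miss things now and then, are a little off and sometimes report something else, mostly with a low value. They report only what shows in the picture. A call takes as long as a camera call. They do not tell look-alikes from the thing itself.
- look_for(picture, name): "point" ([column, row] in pixels, amid what is visible of it).
- pinpoint(picture, name): "point" ([column, row] in pixels: a listed point, or the origin of a listed thing).
The state is a dict: "time": time; "joint_positions": joint angles; "qd": joint speeds; "effort": joint torques, N m; "ee_pos": TCP position; "tcp_rot": TCP orientation; "force": force on the tool from outside, world axes, zero at the start; "moment": the same for the moment, N m; "opening": finger opening in m.
Only numpy, scipy, OpenCV 4.12 (cv2) and the standard library are available. Lean on these libraries where they do the work, as an engineer would, in place of code of your own. Each camera call takes 0.05 s, during which the arm holds its last target. There are 200 camera calls.

### The job

The glass stopper of the squat, wide bottle has seized in its neck. Twist it by its flat tab to break it free, pull it straight up out of the neck and set it down, without dropping it, in the shallow white dish. Leave the tall, slim bottle stoppered.

Things in the scene. Friction and masses are not known exactly. Their poses are not given: they have to be found in the camera images.
- squat: The squat, wide amber bottle, held fast in a round wooden base (112 mm across, 22 mm high) screwed to the table: body 86 mm across, shoulder 58 mm above the table, neck 38 mm across, mouth lip (47 mm across) 118 mm above the table. Origin on its axis at table height, z up. Its stopper is the one to take out.
- squat_stopper_tab (a point): Where to grasp: centre of the flat upright tab of the squat bottle's clear glass stopper. Tab 36 mm wide (this point's x), 14 mm thick (its y), 36 mm high (z, the stopper's axis). The stopper's foot is 66 mm below this point, its top 18 mm above. It weighs about 90 g. Its round plug, 29 mm across, reaches 32 mm below the bottle's lip; the tab's lower edge stands 16 mm above the lip.
- squat_stopper_mid (a point): The same stopper's middle, on its axis, 42 mm above its foot and 24 mm below the tab's centre; axes as the tab's.
- squat_seat (a joint): Angle by which the squat bottle's stopper has been turned in the neck, rad, 0 at the start, positive counter-clockwise from above, at most 1.5 either way; keeps its value once the stopper is out. A straight pull does not free it: turn it either way by 40 to 60 degrees against about 0.08 N m of friction; then it lifts out easily. No thread: it does not rise as it turns.
- slim_stopper_tab (a point): Centre of the tab of the like stopper in the tall, slim bottle (same wooden base, body 58 mm across with its shoulder 80 mm above the table, lip 140 mm above the table). To be left alone.
- dish: Shallow white round dish, loose on the table, 130 mm across the rim, 20 mm high, with a flat floor 80 mm across, 5 mm thick; origin at the centre of its underside, z up. To the left stand an open wooden tool case (lid up to z 0.25 m) and a jointed table lamp that reaches up and forward from x 0.58, y 0.42 m; draw back towards the robot from the lamp before turning.
Things that resemble listed ones, but are neither listed nor needed, are in the scene too. Leave any pink look-alike of the part that bears squat_stopper_tab alone.

How it is judged:
On the way, in this order (a step that is already met when the one before it is completed fails the run):
1. the squat bottle's stopper is turned in its neck by more than 20 degrees, either way ((value of joint squat_seat above 0.35 rad or value of joint squat_seat below -0.35 rad)), for 0.1 s.
2. that stopper is pulled up out of the neck (z of squat_stopper_mid in the frame of squat above 0.162 m), for 0.1 s.
At the end, for the whole second after the job is handed in: The squat bottle's stopper rests in the white dish, standing or lying, its middle within 60 mm of the dish's centre (seen from above) and less than 65 mm above the table, at rest; the dish is level; the slim bottle's stopper is where it was, within 12 mm (horizontal distance between squat_stopper_mid and dish below 0.06 m and height (world z) of squat_stopper_mid below 0.065 m and contact force between squat_stopper and dish above 0.1 N and angle between dish's own z axis and vertical below 0.15 rad and linear speed of squat_stopper below 0.05 m/s and distance of slim_stopper_tab from where it was at the start of the episode below 0.012 m); the robot touches nothing.
It fails at once if the stopper is let go with its foot more than about 40 mm above the dish's floor (contact force between the fingers and squat_stopper below 0.01 N and height (world z) of squat_stopper_mid above 0.09 m and horizontal distance between squat_stopper_mid and squat above 0.05 m).
It fails at once if the slim bottle's stopper is pulled or knocked (moved more than 12 mm) (distance of slim_stopper_tab from where it was at the start of the episode above 0.012 m).
It also fails if it takes over 51 s, if anything falls off the work surface, if the arm or the gripper's body presses on something with over 40 N, if the wrist force passes 120 N, or if a joint passes its speed limit or range.

## Working session

There is one attempt and no reset: what is moved stays moved. The work goes in short steps, Python scripts to look and compute and a shell command to move; the robot and the scene stay as the last step left them, time stands still between calls to the robot, and variables do not carry over. Pictures are saved under pics/ and viewed, about 8 in all and at most 12, crops included, and the job is handed in when it is done.

```bash
mkdir -p pics; cat > h.py <<'E'
import numpy as np, cv2
from workcell import state, camera, sign_off, look_for, pinpoint
def ray(p,px):
    K,T=p["K"],p["T"]; x=(px[0]-K[0,2])/K[0,0]; y=(px[1]-K[1,2])/K[1,1]
    if p.get("name")=="wrist":
        r=np.hypot(x,y); s=np.sin(r)/r if r>1e-9 else 1; d=np.array([x*s,y*s,np.cos(r)])
    else: d=np.array([x,y,1.]); d/=np.linalg.norm(d)
    return T[:3,3],T[:3,:3]@d
def at_z(p,px,z):
    o,d=ray(p,px); return o+d*(z-o[2])/d[2]
def tri(rs):
    A=0;b=0
    for o,d in rs:
        M=np.eye(3)-np.outer(d,d); A=A+M; b=b+M@o
    x=np.linalg.solve(A,b); return x,[float(np.linalg.norm((np.eye(3)-np.outer(d,d))@(x-o))) for o,d in rs]
def cam(n):
    p=camera(n); p["name"]=n; return p
def save(p,f): cv2.imwrite("pics/"+f,p["color"][:,:,::-1])
E
cat > a.py <<'E'
from h import *
np.set_printoptions(precision=3,suppress=True)
for n in ["scene","side","wrist"]:
    p=cam(n); save(p,n+"0.png"); print(n,p["T"][:3,3],p["T"][:3,2])
    for t in ["squat","squat_stopper_tab","squat_stopper_mid","slim_stopper_tab","dish"]:
        for f in (look_for,pinpoint):
            try: print(t,f.__name__,[(np.round(d["point"]).tolist(),round(d["score"],2)) for d in f(p,t)][:5])
            except Exception as e: print(t,f.__name__,e)
s=state();print(s["ee_pos"],s["tcp_rot"],s["time"])
E
python3 a.py
```

```text
scene [0.054 0.3   0.594] [ 0.55  -0.633 -0.544]
squat call [([250.0, 291.0], 0.58)]
squat call []
squat_stopper_tab call [([246.0, 234.0], 0.91), ([356.0, 292.0], 0.71)]
squat_stopper_tab call [([242.0, 224.0], 0.69), ([357.0, 281.0], 0.63)]
squat_stopper_mid call [([244.0, 236.0], 0.88), ([357.0, 293.0], 0.72)]
squat_stopper_mid call [([245.0, 236.0], 0.94), ([355.0, 294.0], 0.7)]
slim_stopper_tab call [([322.0, 191.0], 0.61)]
slim_stopper_tab call [([320.0, 186.0], 0.66)]
dish call [([319.0, 349.0], 0.95)]
dish call [([321.0, 358.0], 0.87)]
side [ 0.364 -0.927  0.586] [ 0.212  0.828 -0.519]
squat call [([348.0, 269.0], 0.85)]
squat call [([356.0, 285.0], 0.64)]
squat_stopper_tab call [([360.0, 218.0], 0.62), ([280.0, 317.0], 0.55)]
squat_stopper_tab call [([357.0, 213.0], 0.88), ([277.0, 304.0], 0.88)]
squat_stopper_mid call [([356.0, 217.0], 0.85), ([276.0, 316.0], 0.63)]
squat_stopper_mid call [([276.0, 315.0], 0.7), ([356.0, 226.0], 0.55)]
slim_stopper_tab call [([374.0, 260.0], 0.83)]
slim_stopper_tab call [([375.0, 257.0], 0.93)]
dish call [([251.0, 285.0], 0.73)]
dish call [([250.0, 294.0], 0.87)]
wrist [ 0.282 -0.59   0.385] [-0.261 -0.089 -0.961]
squat call []
squat call []
squat_stopper_tab call []
squat_stopper_tab call []
squat_stopper_mid call []
squat_stopper_mid call []
slim_stopper_tab call []
slim_stopper_tab call []
dish call []
dish call []
[ 0.21  -0.615  0.234] [[ 0.     0.946  0.324]
 [-0.     0.324 -0.946]
 [-1.    -0.     0.   ]] 1.65
```

View both.

View pics/scene0.png

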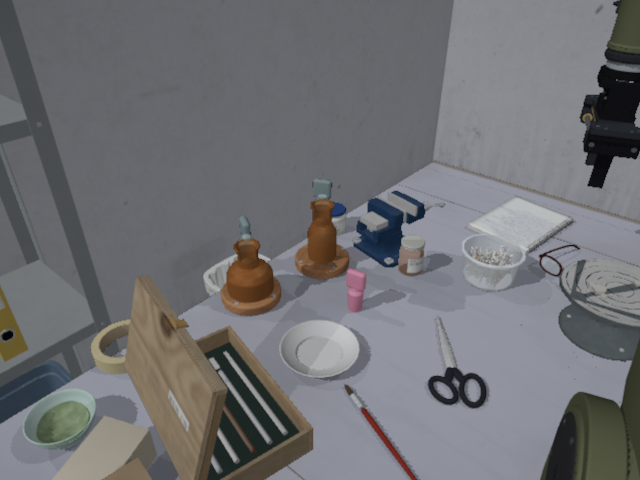

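View pics/side0.png

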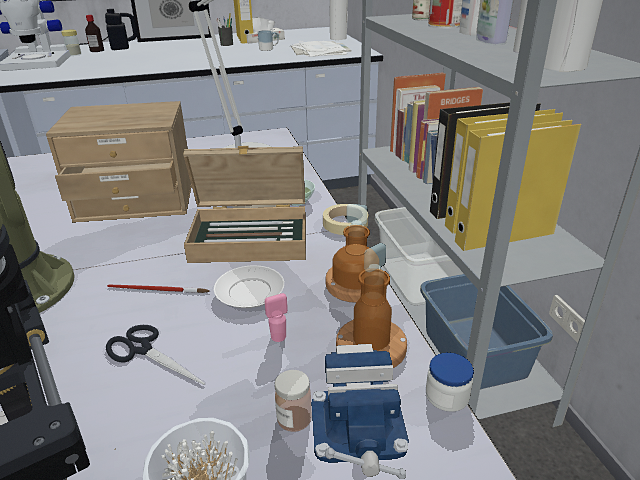

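```bash
cat > b.py <<'E'
from h import *
np.set_printoptions(precision=4,suppress=True)
S=cam("scene");D=cam("side")
for n,a,b in [("tab",(242,224),(357,213)),("mid",(245,236),(356,226)),("tab2",(357,281),(277,304)),("slim",(320,186),(375,257)),("dish",(321,358),(250,294))]:
    print(n,*tri([ray(S,a),ray(D,b)]))
c=lambda p,x,y,w,h,k: cv2.resize(p["color"][y:y+h,x:x+w,::-1],None,fx=k,fy=k,interpolation=cv2.INTER_CUBIC)
cv2.imwrite("pics/crop.png",np.hstack([c(S,200,170,100,150,4),c(D,307,170,100,150,4)]))
E
python3 b.py
```

```text
tab [ 0.6314 -0.1703  0.1564] [0.0037727273877355486, 0.0037727273877354844]
mid [ 0.6293 -0.1726  0.132 ] [0.0036142581916734553, 0.003614258191673349]
tab2 [ 0.4613 -0.271   0.0658] [0.0029780128299587327, 0.0029780128299588967]
slim [ 0.6004 -0.3393  0.1764] [0.0027313513028339865, 0.002731351302833805]
dish [ 0.4325 -0.1405 -0.0029] [0.0026913785159238387, 0.0026913785159237784]
```

View pics/crop.png

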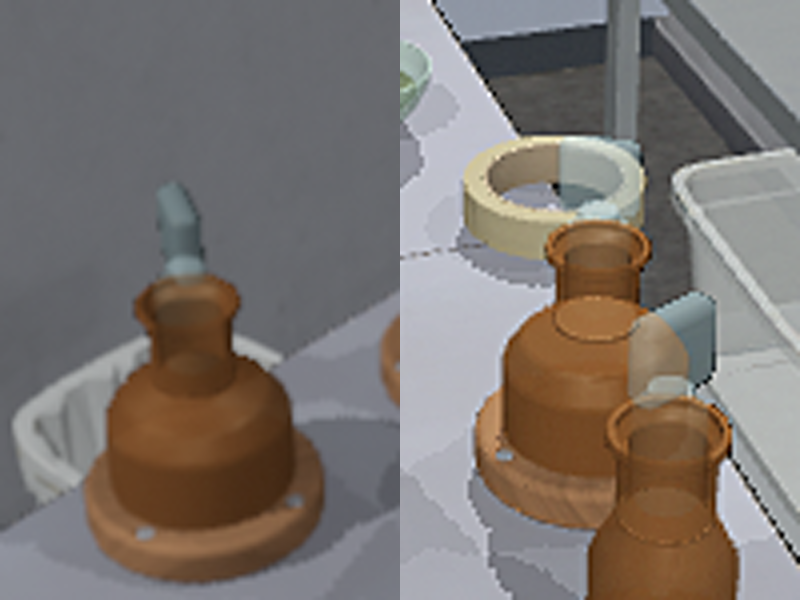

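Candidates for the stopper are the squat bottle's clear tab (scene 242,224; side 357,213), the slim bottle's tab (320,186; 375,257) and the pink look-alike (357,281; 277,304). The crop shows the first one sitting on the wide amber bottle, so I choose that. Moving above it.

```bash
python3 -m inch '[{"gripper":1,"xyz":[-30,30,-15],"roll":0},{"gripper":1,"xyz":[-30,70,-37],"roll":0},{"gripper":1,"xyz":[-30,115,-60],"roll":0},{"gripper":1,"xyz":[-30,160,-84],"roll":0},{"gripper":1,"xyz":[-30,204,-107],"roll":0},{"gripper":1,"xyz":[-30,248,-130],"roll":0},{"gripper":1,"xyz":[-30,292,-153],"roll":0},{"gripper":1,"xyz":[-30,336,-176],"roll":0},{"gripper":1,"xyz":[-30,380,-200],"roll":0},{"gripper":1,"xyz":[-30,424,-223],"roll":0},{"gripper":1,"xyz":[-30,468,-246],"roll":0},{"gripper":1,"xyz":[-30,500,-263],"roll":0}]'
python3 -m inch '[{"gripper":1,"xyz":[0,25,-13],"roll":0},{"gripper":1,"xyz":[0,40,-21],"roll":0},{"gripper":1,"xyz":[0,40,-21],"roll":0}]'
cat > c.py <<'E'
from h import *
import sys
np.set_printoptions(precision=4,suppress=True)
p=cam("wrist"); save(p,sys.argv[1]); np.save("w.npy",dict(K=p["K"],T=p["T"],name="wrist"),allow_pickle=True)
for t in ["squat_stopper_tab","squat_stopper_mid","squat","dish"]:
    print(t,[(d["point"],round(d["score"],2),at_z(p,d["point"],{"squat_stopper_tab":.152,"squat_stopper_mid":.128}.get(t,0.))) for d in pinpoint(p,t)])
s=state();print(s["ee_pos"],s["tcp_rot"],s["time"],s["force"],s["joint_positions"])
E
python3 c.py w1.png
```

```text
time: 2.95
ee_pos: [0.6004, -0.2005, 0.2637]
tcp_rot: [[0.001, 0.945, 0.327], [0.001, 0.327, -0.945], [-1.0, 0.001, -0.001]]
force: [-0.0, 0.1, 0.2]
opening: 0.0869
time: 3.25
ee_pos: [0.6305, -0.1687, 0.2632]
tcp_rot: [[0.0, 0.945, 0.328], [0.002, 0.328, -0.945], [-1.0, 0.001, -0.001]]
force: [-0.7, -0.3, 0.5]
opening: 0.0872
squat_stopper_tab [([356.0, 384.3], 0.91, array([ 0.5123, -0.2408,  0.152 ])), ([320.8, 242.6], 0.66, array([ 0.6263, -0.1684,  0.152 ]))]
squat_stopper_mid [([358.9, 365.9], 0.89, array([ 0.5168, -0.244 ,  0.128 ])), ([323.5, 233.5], 0.85, array([ 0.6273, -0.1702,  0.128 ]))]
squat [([324.1, 203.7], 0.82, array([ 0.6273, -0.1713,  0.    ]))]
dish [([249.4, 334.3], 0.76, array([ 0.4333, -0.1357,  0.    ]))]
[ 0.6284 -0.1739  0.2636] [[-0.0005  0.9472  0.3208]
 [-0.0014  0.3208 -0.9472]
 [-1.     -0.0009  0.0011]] 3.5 [-1.1199  0.3824 -0.5505] [ 0.5572  0.3443 -0.4309  1.3882  0.1441  1.4401 -1.1145]
```

View pics/w1.png

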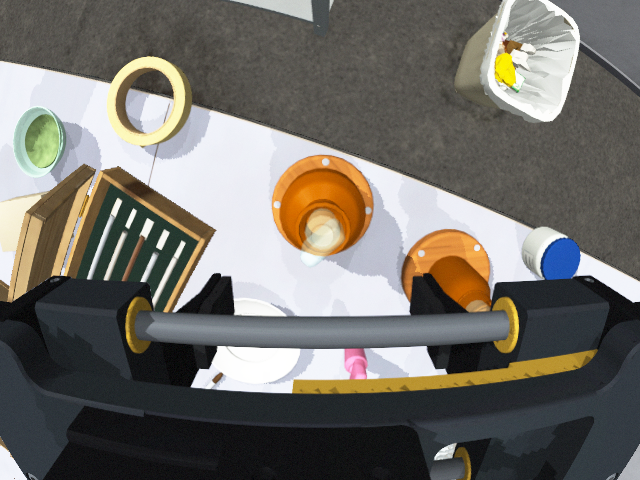

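The wrist view shows the squat bottle at about (322,205) with its tab at (320,245), in line with the networks. The slim bottle is at (450,275). Enlarging the tab to read its yaw.

```bash
cat > d.py <<'E'
from h import *
p=np.load("w.npy",allow_pickle=True).item()
im=cv2.imread("pics/w1.png")[195:285,270:380]; im=cv2.resize(im,None,fx=7,fy=6.6*7/6.6,interpolation=cv2.INTER_CUBIC)
# project tab box model at several yaws
K,T=p["K"],p["T"]
def proj(X):
    c=T[:3,:3].T@(X-T[:3,3]); t=np.arctan2(np.hypot(c[0],c[1]),c[2]); a=np.arctan2(c[1],c[0])
    return np.array([K[0,2]+K[0,0]*t*np.cos(a),K[1,2]+K[1,1]*t*np.sin(a)])
C=np.array([.6273,-.1700,.152])
for k,yaw in enumerate([-60,-40,-20,0]):
    a=np.radians(yaw);x=np.array([np.cos(a),np.sin(a),0]);y=np.array([-x[1],x[0],0])
    q=np.array([(proj(C+s*.018*x+t*.007*y+[0,0,.018])-[270,195])*7 for s,t in [(1,1),(-1,1),(-1,-1),(1,-1)]]).astype(int)
    cv2.polylines(im,[q],True,[(0,0,255),(0,255,0),(255,0,0),(255,0,255)][k],1)
cv2.imwrite("pics/w1c.png",im)
E
python3 d.py
```

```text
(no output)
```

View pics/w1c.png

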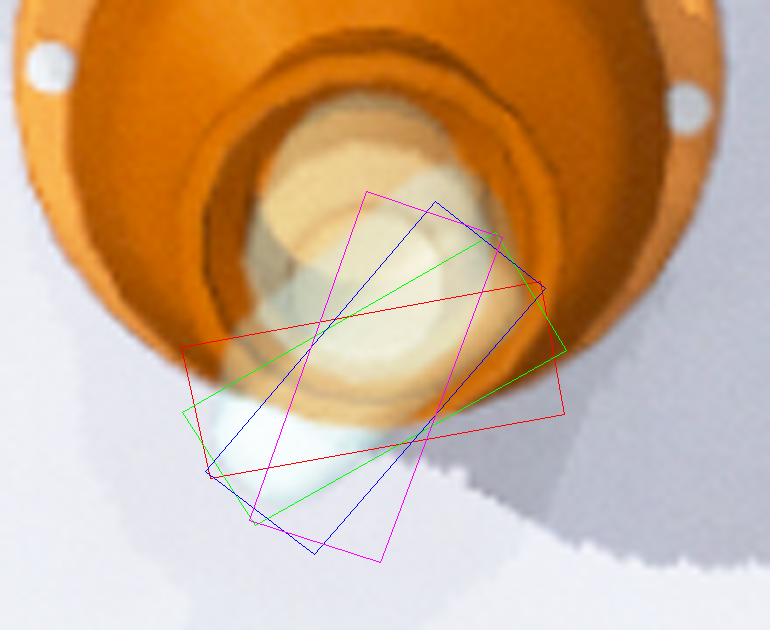

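```bash
python3 -m inch '[{"gripper":1,"xyz":[0,2,0],"roll":8},{"gripper":1,"xyz":[0,2,0],"roll":16},{"gripper":1,"xyz":[0,2,0],"roll":24},{"gripper":1,"xyz":[10,2,0],"roll":32},{"gripper":1,"xyz":[30,2,0],"roll":39},{"gripper":1,"xyz":[40,2,0],"roll":39},{"gripper":1,"xyz":[40,2,0],"roll":39}]'
cat > e.py <<'E'
from h import *
np.set_printoptions(precision=4,suppress=True)
q=np.load("w.npy",allow_pickle=True).item()
print("lid",[at_z(q,x,.25) for x in [(95,168),(15,288)]])
p=cam("wrist"); s=state(); K,T=p["K"],p["T"]
R=s["tcp_rot"]; print(s["ee_pos"],R[:,2],T[:3,3],s["joint_positions"],s["time"])
for t in ["squat_stopper_tab","squat_stopper_mid"]:
    print(t,[(d["point"],round(d["score"],2),at_z(p,d["point"],.152 if "tab" in t else .128)) for d in pinpoint(p,t)])
def proj(X):
    c=T[:3,:3].T@(X-T[:3,3]); t=np.arctan2(np.hypot(c[0],c[1]),c[2]); a=np.arctan2(c[1],c[0])
    return np.array([K[0,2]+K[0,0]*t*np.cos(a),K[1,2]+K[1,1]*t*np.sin(a)])
C=np.array([.631,-.170,.152]); u=(proj(C)-[55,50]).astype(int)
im=cv2.resize(p["color"][u[1]:u[1]+90,u[0]:u[0]+110,::-1],None,fx=7,fy=7,interpolation=cv2.INTER_CUBIC)
for k,yaw in enumerate([-20]):
    a=np.radians(yaw);x=np.array([np.cos(a),np.sin(a),0]);y=np.array([-x[1],x[0],0])
    for h,c in ((.018,(0,0,255)),(-.018,(255,0,0))):
        b=np.array([(proj(C+i*.018*x+j*.007*y+[0,0,h])-u)*7 for i,j in [(1,1),(-1,1),(-1,-1),(1,-1)]]).astype(int)
        cv2.polylines(im,[b],True,c,1)
cv2.imwrite("pics/w2c.png",im)
E
python3 e.py
```

```text
time: 4.2
ee_pos: [0.6297, -0.1717, 0.2218]
tcp_rot: [[-0.003, 0.94, -0.342], [0.0, -0.342, -0.94], [-1.0, -0.003, 0.001]]
force: [-0.7, -0.2, -0.3]
opening: 0.0868
lid [array([ 0.6538, -0.0384,  0.25  ]), array([0.5595, 0.0175, 0.25  ])]
[ 0.6305 -0.1715  0.2231] [-0.3424 -0.9395  0.0005] [ 0.7013 -0.197   0.3732] [ 0.4849  0.3536 -0.337   1.4459  0.1175  1.3633 -1.7774] 4.25
squat_stopper_tab [([322.4, 258.9], 0.78, array([ 0.627 , -0.1705,  0.152 ]))]
squat_stopper_mid [([319.0, 247.9], 0.83, array([ 0.6273, -0.1682,  0.128 ]))]
```

View pics/w2c.png

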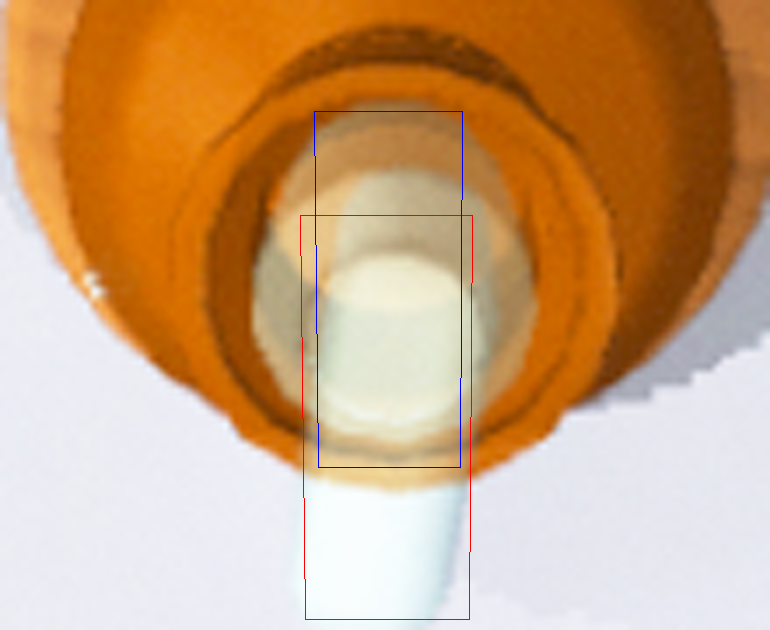

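```bash
python3 -m inch '[{"gripper":1,"xyz":[25,0,0],"roll":0},{"gripper":1,"xyz":[55,0,0],"roll":0},{"gripper":1,"xyz":[76,0,0],"roll":0},{"gripper":1,"xyz":[76,0,0],"roll":0},{"gripper":0,"xyz":[76,0,0],"roll":0},{"gripper":0,"xyz":[76,0,0],"roll":0},{"gripper":0,"xyz":[76,0,0],"roll":0},{"gripper":0,"xyz":[76,0,0],"roll":0},{"gripper":0,"xyz":[76,0,0],"roll":0},{"gripper":0,"xyz":[76,0,0],"roll":0}]' 40; python3 -c "
from h import *
s=state();print({k:np.round(s[k],3) for k in ('time','force','moment','opening','ee_pos')})"
```

```text
time: 5.35
ee_pos: [0.6314, -0.1708, 0.1478]
tcp_rot: [[0.0, 0.939, -0.344], [-0.0, -0.344, -0.939], [-1.0, 0.0, 0.0]]
force: [0.2, -0.6, -1.0]
opening: 0.047
{'time': np.float64(5.35), 'force': array([ 0.223, -0.65 , -0.992]), 'moment': array([0.069, 0.017, 0.024]), 'opening': np.float64(0.047), 'ee_pos': array([ 0.631, -0.171,  0.148])}
```

Fingers are still closing.

```bash
python3 -m inch '[{"gripper":0,"xyz":[0,0,0],"roll":0},{"gripper":0,"xyz":[0,0,0],"roll":0},{"gripper":0,"xyz":[0,0,0],"roll":0},{"gripper":0,"xyz":[0,0,0],"roll":0},{"gripper":0,"xyz":[0,0,0],"roll":0},{"gripper":0,"xyz":[0,0,0],"roll":0},{"gripper":0,"xyz":[0,0,0],"roll":0},{"gripper":0,"xyz":[0,0,0],"roll":0}]' 40; python3 -c "
from h import *
s=state();print({k:np.round(s[k],3) for k in ('time','force','moment','opening','ee_pos')})"
```

```text
time: 6.15
ee_pos: [0.6312, -0.171, 0.1476]
tcp_rot: [[-0.0, 0.939, -0.344], [-0.0, -0.344, -0.939], [-1.0, -0.0, 0.0]]
force: [-1.4, -0.5, 1.7]
opening: 0.0137
{'time': np.float64(6.15), 'force': array([-1.425, -0.45 ,  1.653]), 'moment': array([-0.098,  0.348, -0.082]), 'opening': np.float64(0.014), 'ee_pos': array([ 0.631, -0.171,  0.148])}
```

```bash
python3 -m inch '[{"gripper":0,"xyz":[0,0,0],"roll":-5},{"gripper":0,"xyz":[0,0,0],"roll":-11},{"gripper":0,"xyz":[0,0,0],"roll":-17},{"gripper":0,"xyz":[0,0,0],"roll":-23},{"gripper":0,"xyz":[0,0,0],"roll":-29},{"gripper":0,"xyz":[0,0,0],"roll":-35},{"gripper":0,"xyz":[0,0,0],"roll":-41},{"gripper":0,"xyz":[0,0,0],"roll":-47},{"gripper":0,"xyz":[0,0,0],"roll":-53},{"gripper":0,"xyz":[0,0,0],"roll":-60},{"gripper":0,"xyz":[0,0,0],"roll":-60},{"gripper":0,"xyz":[0,0,0],"roll":-60}]' 40; python3 -c "
from h import *
s=state();print({k:np.round(s[k],3) for k in ('time','force','moment','opening','ee_pos','joint_positions')})"
```

```text
time: 7.35
ee_pos: [0.6309, -0.1682, 0.1477]
tcp_rot: [[-0.001, 0.768, 0.64], [0.003, 0.64, -0.768], [-1.0, 0.001, -0.003]]
force: [-2.3, 4.6, 4.2]
opening: 0.0138
{'time': np.float64(7.35), 'force': array([-2.254,  4.616,  4.187]), 'moment': array([ 1.219,  0.873, -0.062]), 'opening': np.float64(0.014), 'ee_pos': array([ 0.631, -0.168,  0.148]), 'joint_positions': array([ 0.609,  0.426, -0.504,  1.534,  0.209,  1.239, -0.802])}
```

```bash
python3 -m inch '[{"gripper":0,"xyz":[-5,0,0],"roll":0},{"gripper":0,"xyz":[-12,0,0],"roll":0},{"gripper":0,"xyz":[-20,0,0],"roll":0},{"gripper":0,"xyz":[-30,0,0],"roll":0},{"gripper":0,"xyz":[-40,0,0],"roll":0},{"gripper":0,"xyz":[-52,0,0],"roll":0},{"gripper":0,"xyz":[-64,0,0],"roll":0},{"gripper":0,"xyz":[-70,0,0],"roll":0},{"gripper":0,"xyz":[-70,0,0],"roll":0}]'; python3 - <<'E'
from h import *
np.set_printoptions(precision=4,suppress=True)
s=state();print({k:np.round(s[k],3) for k in ('time','force','moment','opening','ee_pos')})
S=cam("scene");D=cam("side")
P={}
for n in ["squat_stopper_mid","squat_stopper_tab","dish"]:
    for p in (S,D): P[n,p["name"]]=pinpoint(p,n); print(n,p["name"],[(d["point"],round(d["score"],2)) for d in P[n,p["name"]]])
    print(tri([ray(p,P[n,p["name"]][0]["point"]) for p in (S,D)]))
c=lambda p,x,y: cv2.resize(p["color"][y:y+150,x:x+100,::-1],None,fx=4,fy=4,interpolation=cv2.INTER_CUBIC)
cv2.imwrite("pics/lift.png",np.hstack([c(S,200,130),c(D,307,130)]))
E
```

```text
time: 8.25
ee_pos: [0.632, -0.1709, 0.2192]
tcp_rot: [[0.002, 0.767, 0.641], [-0.001, 0.641, -0.767], [-1.0, 0.001, 0.002]]
force: [0.5, -0.2, -1.5]
opening: 0.0136
{'time': np.float64(8.25), 'force': array([ 0.476, -0.247, -1.511]), 'moment': array([ 0.026,  0.018, -0.033]), 'opening': np.float64(0.014), 'ee_pos': array([ 0.632, -0.171,  0.219])}
squat_stopper_mid scene [([355.9, 293.4], 0.87), ([241.3, 201.1], 0.69)]
squat_stopper_mid side [([274.9, 316.2], 0.77), ([358.8, 191.5], 0.76)]
(array([ 0.4583, -0.2676,  0.0404]), [0.0013796779621808137, 0.0013796779621806452])
squat_stopper_tab scene [([357.1, 280.5], 0.72), ([239.4, 186.7], 0.61)]
squat_stopper_tab side [([361.0, 176.3], 0.76), ([278.6, 306.0], 0.59)]
(array([ 0.5209, -0.2268,  0.1774]), [0.11747149394247845, 0.11747149394247862])
dish scene [([318.6, 354.8], 0.77)]
dish side []Traceback (most recent call last):
  File "<stdin>", line 8, in <module>
IndexError: list index out of range
```

```bash
python3 -m inch '[{"gripper":0,"xyz":[0,-10,-12],"roll":0},{"gripper":0,"xyz":[0,-30,-35],"roll":0},{"gripper":0,"xyz":[0,-55,-63],"roll":0},{"gripper":0,"xyz":[0,-80,-92],"roll":0},{"gripper":0,"xyz":[0,-105,-121],"roll":0},{"gripper":0,"xyz":[0,-123,-142],"roll":0},{"gripper":0,"xyz":[0,-131,-151],"roll":0},{"gripper":0,"xyz":[0,-131,-151],"roll":0},{"gripper":0,"xyz":[0,-131,-151],"roll":0}]'; cat > f.py <<'E'
from h import *
np.set_printoptions(precision=4,suppress=True)
s=state();print({k:np.round(s[k],3) for k in ('time','force','opening','ee_pos','joint_positions')})
S=cam("scene");D=cam("side");W=cam("wrist")
print("lift mid",tri([ray(S,(241.3,201.1)),ray(D,(358.8,191.5))]))
print("case",at_z(S,(310,435),.05),at_z(S,(225,330),.05),"dish",at_z(S,(318.6,354.8),0))
for n in ["squat_stopper_mid","squat_stopper_tab","dish"]:
    for p in (S,D,W): print(n,p["name"],[(np.round(d["point"]).tolist(),round(d["score"],2),at_z(p,d["point"],0)[:2] if n=="dish" else "") for d in pinpoint(p,n)])
c=lambda p,x,y: cv2.resize(p["color"][y:y+300,x:x+200,::-1],None,fx=2,fy=2,interpolation=cv2.INTER_CUBIC)
cv2.imwrite("pics/over.png",np.hstack([c(S,220,120),c(D,160,80)]))
E
python3 f.py
```

```text
time: 9.55
ee_pos: [0.435, -0.1391, 0.2179]
tcp_rot: [[0.002, 0.767, 0.642], [-0.001, 0.642, -0.767], [-1.0, 0.001, 0.001]]
force: [0.2, 0.5, -0.4]
opening: 0.0141
{'time': np.float64(9.55), 'force': array([ 0.233,  0.506, -0.413]), 'opening': np.float64(0.014), 'ee_pos': array([ 0.435, -0.139,  0.218]), 'joint_positions': array([ 0.787, -0.073, -0.507,  1.913, -0.037,  1.291, -0.583])}
lift mid (array([ 0.6321, -0.174 ,  0.199 ]), [0.003675400275312831, 0.0036754002753129895])
case [0.3207 0.0082 0.05  ] [ 0.5512 -0.0474  0.05  ] dish [ 0.4352 -0.141   0.    ]
squat_stopper_mid scene [([356.0, 294.0], 0.67, ''), ([319.0, 255.0], 0.56, '')]
squat_stopper_mid side [([272.0, 318.0], 0.93, ''), ([238.0, 195.0], 0.59, '')]
squat_stopper_mid wrist [([442.0, 284.0], 0.84, ''), ([322.0, 296.0], 0.57, '')]
squat_stopper_tab scene [([357.0, 278.0], 0.92, '')]
squat_stopper_tab side [([276.0, 307.0], 0.81, ''), ([236.0, 184.0], 0.56, '')]
squat_stopper_tab wrist [([319.0, 319.0], 0.94, ''), ([447.0, 297.0], 0.66, '')]
dish scene [([324.0, 355.0], 0.92, array([ 0.4289, -0.1459]))]
dish side [([252.0, 293.0], 0.81, array([ 0.4385, -0.1396]))]
dish wrist [([322.0, 208.0], 0.97, array([ 0.4354, -0.138 ]))]
```

View pics/over.png

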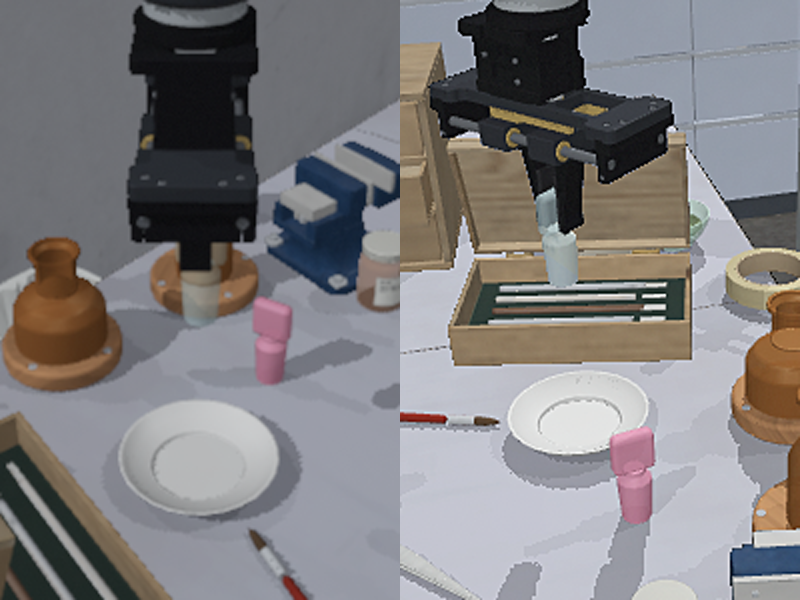

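The squat stopper hangs upright over the dish (scene crop 198,310; side crop 560,270), and the dish's centre reads about (0.435, -0.139). Lowering.

```bash
python3 -m inch '[{"gripper":0,"xyz":[10,0,0],"roll":0},{"gripper":0,"xyz":[30,0,0],"roll":0},{"gripper":0,"xyz":[55,0,0],"roll":0},{"gripper":0,"xyz":[80,0,0],"roll":0},{"gripper":0,"xyz":[105,0,0],"roll":0},{"gripper":0,"xyz":[125,0,0],"roll":0},{"gripper":0,"xyz":[135,0,0],"roll":0},{"gripper":0,"xyz":[142,0,0],"roll":0},{"gripper":0,"xyz":[146,0,0],"roll":0},{"gripper":0,"xyz":[146,0,0],"roll":0},{"gripper":0,"xyz":[146,0,0],"roll":0}]'; python3 -m inch '[{"gripper":0,"xyz":[1,0,0],"roll":0},{"gripper":0,"xyz":[2,0,0],"roll":0},{"gripper":0,"xyz":[3,0,0],"roll":0},{"gripper":0,"xyz":[3,0,0],"roll":0}]';python3 -m inch '[{"gripper":0,"xyz":[1,0,0],"roll":0},{"gripper":0,"xyz":[2,0,0],"roll":0},{"gripper":0,"xyz":[2,0,0],"roll":0}]'
```

```text
time: 11.25
ee_pos: [0.4345, -0.1391, 0.0722]
tcp_rot: [[0.001, 0.767, 0.641], [-0.001, 0.641, -0.767], [-1.0, 0.001, 0.001]]
force: [-0.2, 0.4, -0.2]
opening: 0.014
time: 11.65
ee_pos: [0.4339, -0.139, 0.0685]
tcp_rot: [[-0.0, 0.767, 0.641], [-0.0, 0.641, -0.767], [-1.0, -0.0, -0.0]]
force: [-0.1, 0.7, -0.6]
opening: 0.0137
time: 11.95
ee_pos: [0.434, -0.139, 0.0666]
tcp_rot: [[0.0, 0.767, 0.641], [-0.0, 0.641, -0.767], [-1.0, -0.0, 0.0]]
force: [0.0, -0.5, 0.7]
opening: 0.0138
```

```bash
python3 -m inch '[{"gripper":0,"xyz":[1,0,0],"roll":0},{"gripper":0,"xyz":[1,0,0],"roll":0},{"gripper":0,"xyz":[1,0,0],"roll":0}]';python3 -m inch '[{"gripper":0,"xyz":[1,0,0],"roll":0},{"gripper":0,"xyz":[1,0,0],"roll":0},{"gripper":0,"xyz":[1,0,0],"roll":0}]'; python3 -m inch '[{"gripper":0,"xyz":[1,0,0],"roll":0},{"gripper":0,"xyz":[1,0,0],"roll":0},{"gripper":0,"xyz":[1,0,0],"roll":0}]'
```

```text
time: 12.25
ee_pos: [0.4342, -0.139, 0.0666]
tcp_rot: [[-0.0, 0.767, 0.641], [-0.0, 0.641, -0.767], [-1.0, -0.0, 0.0]]
force: [-1.5, 0.6, 8.5]
opening: 0.0137
time: 12.55
ee_pos: [0.4344, -0.139, 0.0665]
tcp_rot: [[-0.0, 0.767, 0.641], [-0.001, 0.641, -0.767], [-1.0, -0.001, 0.0]]
force: [-5.1, 2.0, 15.9]
opening: 0.0134
time: 12.85
ee_pos: [0.4345, -0.139, 0.0664]
tcp_rot: [[-0.0, 0.767, 0.641], [-0.001, 0.641, -0.767], [-1.0, -0.001, 0.001]]
force: [-7.4, 3.0, 23.5]
opening: 0.0138
```

```bash
python3 -m inch '[{"gripper":0,"xyz":[-1,0,0],"roll":0},{"gripper":0,"xyz":[-2.5,0,0],"roll":0},{"gripper":0,"xyz":[-2.5,0,0],"roll":0}]'; python3 -m inch '[{"gripper":0.2,"xyz":[0,0,0],"roll":0},{"gripper":0.3,"xyz":[0,0,0],"roll":0},{"gripper":0.4,"xyz":[0,0,0],"roll":0},{"gripper":0.5,"xyz":[0,0,0],"roll":0},{"gripper":0.5,"xyz":[0,0,0],"roll":0},{"gripper":0.5,"xyz":[0,0,0],"roll":0},{"gripper":0.5,"xyz":[0,0,0],"roll":0},{"gripper":0.5,"xyz":[0,0,0],"roll":0}]'; python3 -m inch '[{"gripper":0.5,"xyz":[-10,0,0],"roll":0},{"gripper":0.5,"xyz":[-30,0,0],"roll":0},{"gripper":0.5,"xyz":[-60,0,0],"roll":0},{"gripper":0.5,"xyz":[-100,0,0],"roll":0},{"gripper":0.5,"xyz":[-130,0,0],"roll":0},{"gripper":0.5,"xyz":[-140,0,0],"roll":0},{"gripper":0.5,"xyz":[-140,0,0],"roll":0}]'; sed -i 's/over.png/final.png/' f.py; python3 f.py
```

```text
time: 13.15
ee_pos: [0.4344, -0.1391, 0.0666]
tcp_rot: [[0.001, 0.767, 0.641], [-0.001, 0.641, -0.767], [-1.0, 0.0, 0.001]]
force: [-1.2, 0.7, 6.0]
opening: 0.0137
time: 13.95
ee_pos: [0.4338, -0.1389, 0.0659]
tcp_rot: [[-0.0, 0.767, 0.641], [0.0, 0.641, -0.767], [-1.0, -0.0, -0.0]]
force: [-0.1, -0.1, -0.2]
opening: 0.0431
time: 14.65
ee_pos: [0.4349, -0.1392, 0.2079]
tcp_rot: [[0.003, 0.767, 0.641], [-0.002, 0.641, -0.767], [-1.0, 0.001, 0.004]]
force: [0.4, 0.2, -1.1]
opening: 0.0434
{'time': np.float64(14.65), 'force': array([ 0.41 ,  0.211, -1.064]), 'opening': np.float64(0.043), 'ee_pos': array([ 0.435, -0.139,  0.208]), 'joint_positions': array([ 0.791, -0.068, -0.514,  1.929, -0.034,  1.268, -0.586])}
lift mid (array([ 0.6321, -0.174 ,  0.199 ]), [0.003675400275312831, 0.0036754002753129895])
case [0.3207 0.0082 0.05  ] [ 0.5512 -0.0474  0.05  ] dish [ 0.4352 -0.141   0.    ]
squat_stopper_mid scene [([318.0, 331.0], 0.81, ''), ([352.0, 295.0], 0.81, '')]
squat_stopper_mid side [([273.0, 317.0], 0.65, ''), ([244.0, 273.0], 0.58, ''), ([245.0, 262.0], 0.33, '')]
squat_stopper_mid wrist [([322.0, 228.0], 0.96, ''), ([445.0, 285.0], 0.78, '')]
squat_stopper_tab scene [([359.0, 282.0], 0.89, ''), ([318.0, 321.0], 0.56, '')]
squat_stopper_tab side [([247.0, 262.0], 0.84, '')]
squat_stopper_tab wrist [([321.0, 232.0], 0.81, ''), ([454.0, 302.0], 0.69, '')]
dish scene [([321.0, 357.0], 0.86, array([ 0.43  , -0.1402]))]
dish side [([252.0, 295.0], 0.63, array([ 0.4377, -0.146 ]))]
dish wrist [([326.0, 207.0], 0.74, array([ 0.4383, -0.1389]))]
```

View pics/final.png

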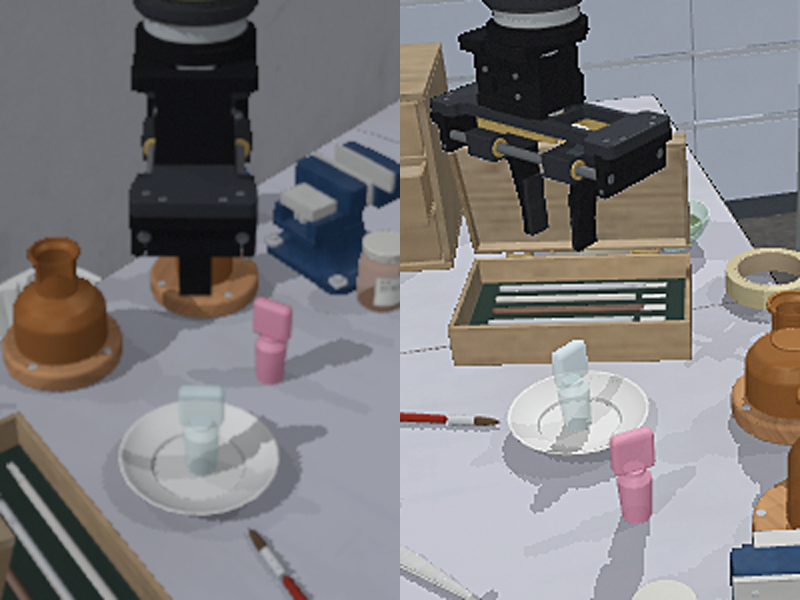

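The stopper stands upright in the middle of the level dish (scene crop 200,430; side crop 572,385), and the gripper is clear of everything. Handing in.

```bash
python3 -c "
from h import *
D=cam('side');S=cam('scene')
print([pinpoint(D,'slim_stopper_tab'),pinpoint(S,'slim_stopper_tab')]); print(sign_off())"
```

```text
[[{'point': [371.4, 257.5], 'score': 0.97}], []]
the job is handed in; nothing more can be done
None
```

I twisted the squat bottle's stopper by about 60° counter-clockwise, pulled it straight up out of the neck and set it down in the white dish. I let go only once its foot was resting on the dish floor, and handed the job in at about 15–16 s on the robot's clock.

- **Stopper and dish:** the last pictures show the stopper standing upright at the dish's centre, with the dish level and the gripper well clear of everything.
- **Slim bottle's stopper:** the side camera found its tab at (371, 257), against (375, 257) at the start. That is within the network's scatter, so I take it as unmoved. The scene camera missed it in the final check, probably because the gripper blocked its view, so this rests on one view.
- **Disagreements:** the dish's centre read up to about 1 cm differently between cameras, well inside the 60 mm allowed. The networks often ranked the pink look-alike first for the stopper, and I set those readings aside.

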